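Shut the red air valve in the bench valve box

ROBOT

A 6-joint arm with a two-finger parallel gripper is mounted at the origin on the work surface. World frame = base frame: x ahead of the robot, y to its left, z up, the work surface at z = 0. Lengths are in m, angles in rad, forces in N, time in s.
With the tool pointing down it reaches from about 0.425 to 0.95 m from the base axis. Payload 3.5 kg.
Tool frame: the origin (TCP) lies between the finger pads; the fingertips stand 25 mm ahead of it and the grasp point (between the pads) lies 6 mm ahead of it (env.tip_reach is the z of the fingertips in the tool frame, in m); z points along the fingers, y is the line along which they close (so a half turn about z gives the same grasp; the last joint's range is limited). The gripper opens to 85 mm and grips with 20 to 120 N. Pads are 22 mm wide; open, the fingers measure 114 mm over their backs; the gripper's body (76 mm by 85 mm) begins 54 mm behind the grasp point. The pads swing forward as they close: fully open they stand 13 mm farther back than shut.
Start: joints at [0.997, 0.286, 1.577, -0, 1.279, -0.15], TCP at [0.278, 0.615, 0.256] pointing down, gripper open.
Joint ranges: [-2.77, 2.77], [-0.9, 2.22], [0.21, 2.48], [-1.53, 4.67], [0.24, 2.81], [-2.84, 2.84]. Speed limits (rad/s): [2.79, 2.79, 3.14, 3.14, 3.14, 3.14].

INTERFACE

Orientations are given as a unit quaternion [x, y, z, w].
In Python, from plant import env, vision gives the robot as it stands.
- The arm moves only by the tool carry_out, never from a script. Its arguments are lists of equal length, an entry for each row: "linear": the shift along the tool's x, y, z in m, a list of three; "rotation": the turn, a rotation vector about the tool's x, y, z in rad, a list of three; "grip": the finger opening in m, from 0 to 0.0854. A call has 1 to 12 rows; each row shifts and turns the commanded pose from where the row before left it, along the tool's axes as they then stand; what a row does not reach is not made up. A row lasts 1/8 s, in which the tool goes at most 62.5 mm and 10.7 degrees, less where a joint would pass 70% of its speed; a pose out of reach is approached as far as the arm can. A call is refused whole if a number of a shift passes 0.0625 or a number of a turn 0.188, either way. A call with a gripper value outside its range is refused whole. The fingers move at their own pace and stop on an object; "newtons" is the grip in N (left out, the last holds). Time passes only in rows, so rows that do not move let the fingers close. It gives the time, the measured TCP pose, the force, the opening and the grip force at its end, in the units of the state.
- env.get_obs(): the state, without advancing time (a new reading comes with each control period).
- vision.get_image(name): name is "scene" or "top" or "wrist"; returns a dict with "image" (384x512x3 uint8, blue, green, red), "fx", "fy", "cx", "cy" (pixels), "rvec" (rotation vector, rad) and "tvec" (3), from world to camera coordinates, as OpenCV has them. Camera axes: x right, y down, z forward; pixel columns grow to the right and rows downward; lengths in m; the calibration is good to about 2 mm. A picture is of the moment at which its call begins. There is no depth.
- env.finish_job(): hands the job in; it is judged then, once.
Trained networks look in a picture, given as the dict that the camera call returned (one of the last four; its "shot" number tells which), for a name from the list of things; names that differ only in an ending like _2 or _b are one class to them, and where a whole thing is asked for, a point or a joint stands for the part that bears it (a point fixed in the world has none). Each returns a list of dicts, best first, with "score" (0 to 1); they miss things now and then, are a little off and sometimes report something else, mostly with a low value. They report only what shows in the picture. A call takes as long as a camera call.
- vision.look_for(picture, name): "xy" ([column, row] as shares, 0 to 1, of the picture: columns of its width, rows of its height, amid what is visible of it).
- vision.outline_of(picture, name): "pixels" (384x512 bool, what is visible of it) and "xy" ([column, row] as shares, 0 to 1, of the picture: columns of its width, rows of its height, amid what is visible of it).
- vision.tip_of(picture, name): "xy" ([column, row] as shares, 0 to 1, of the picture: columns of its width, rows of its height: a listed point, or the origin of a listed thing).
The state is a dict: "time": time; "q": joint angles; "qvel": joint speeds; "joint_torque": joint torques, N m; "tool_pos": TCP position; "orientation": TCP orientation; "force": force on the tool from outside, world axes, zero at the start; "wrist_torque": the same for the moment, N m; "opening": opening from 0.0 (shut) to 1.0 (fully open); "grasp_force": force on a finger pad.
Only numpy, scipy, OpenCV 4.12 (cv2) and the standard library are available. Lean on these libraries where they do the work, as an engineer would, in place of code of your own. Each camera call takes 0.05 s, during which the arm holds its last target. There are 200 camera calls.

TASK

Shut off the air to the bench by pushing only, without gripping or lifting anything: push the sliding lid of the valve box all the way back, away from the robot, to uncover the valves, then push the red handle round clockwise until it is fully shut, crosswise to its pipe. Leave the blue handle as it is, leave the lid open, and do not disturb the glue tub, cup, shingles or hammer beside the box.

Things in the scene. Friction and masses are not known exactly. Their poses are not given: they have to be found in the camera images.
- valve_box: fixed grey steel box, open on top, 180 (x) x 292 (y) x 75 mm high, walls 6 mm; origin: centre of its underside, on the bench; -x faces the robot, +x away. Two valve pivots inside at x = 25, y = -85 and +55 mm in this frame; which one is red varies. Lid rails at y = +-140 mm (tops at 75 mm) run on to x = 250 mm behind the box
- lid (a joint): sliding aluminium lid, 180 (x) x 304 (y) x 6 mm, top face 82 mm above the bench: 0 = closed over the whole box, grows in m as it slides along the box's +x on its rails, 0.15 = fully back at its stop; cannot lift off; friction 2.5 N, stays where it is left. Starts between 0 and 0.03
- lid_lip (a point): on the lid: middle of the top edge of the near face of its yellow push lip, 104 mm above the bench. The lip is 110 mm wide (y); its upright face stands 22 mm over the lid and looks to the box's -x; behind it a black slope goes down to the lid. With the lid closed it is at box x = -4 mm, y = 0
- red_handle (a joint): red handle, angle in rad about its vertical pivot: 0 = open, along its pipe, free end towards the box's -x; grows clockwise seen from above, free end swinging to the box's +y; 1.571 = fully shut, across the pipe, pointing to +y, at a hard stop. Starts between 0 and 0.3, stays where left; friction 0.12 N m
- red_pivot (a point): on the pivot axis of the red valve, level with the top of its handle, 60 mm above the bench; hidden by the lid at the start. Below it a brass valve body, 36 (x) x 26 mm, top at 36 mm, on a pipe along the box's x, pipe top at 30 mm
- red_end (a point): middle of the free end of the red handle at its top face, 70 mm from the pivot. The handle is a straight lever, from 44 to 60 mm above the bench; its red sleeve, 16 mm wide and 16 mm high, runs from 18 to 70 mm from the pivot
- blue_handle (a joint): blue handle, angle in rad about its vertical pivot: 0 = open, along its pipe, free end towards the box's -x; grows clockwise seen from above, free end swinging to the box's +y; 1.571 = fully shut, across the pipe, pointing to +y, at a hard stop. Starts between 0 and 0.3, stays where left; friction 0.12 N m; must stay as it was
- blue_end (a point): middle of the free end of the blue handle at its top face, 70 mm from its pivot; same lever as the red one but with a blue sleeve
- glue_tub: loose white glue jar, 90 mm in diameter, 110 mm high, to the box's +y side; origin at the centre of its underside
- cup: loose green cup, 68 mm at the rim, 85 mm high, to the box's -y side; origin at the centre of its underside
- shingles: loose stack of three wooden roof shingles, 108 x 45 x 21 mm, to the box's +y side behind the tub; origin at its underside
- hammer: loose hammer lying on the bench to the box's -y side beyond the cup, handle roughly along the box's x, about 300 mm long

How it is judged:
On the way, in this order (a step that is already met when the one before it is completed fails the run):
1. the lid has been pushed back, with the red valve still open (value of joint lid above 0.125 m and value of joint red_handle below 0.5 rad), for 0.2 s.
2. the red handle has been pushed fully shut (value of joint red_handle above 1.45 rad), for 0.2 s.
At the end, for the whole second after the job is handed in: the lid is at least 125 mm of its 150 mm back, the red handle is within 0.12 rad (7 degrees) of fully shut, the end of the blue handle is within 12 mm of its start, and the tub, cup, shingles and hammer are within 20 mm of theirs (value of joint lid above 0.125 m and value of joint red_handle above 1.45 rad and value of joint blue_handle below 0.45 rad and distance of blue_end from where it was at the start of the episode below 0.012 m and distance of each of glue_tub, cup, shingles, hammer from where it was at the start of the episode below 0.02 m); the robot touches nothing.
It fails at once if the blue handle is turned (its end moves over 12 mm) (distance of blue_end from where it was at the start of the episode above 0.012 m).
It fails at once if the glue tub is pushed, lifted or carried more than 20 mm (distance of glue_tub from where it was at the start of the episode above 0.02 m).
It fails at once if the cup is pushed, lifted or carried more than 20 mm (distance of cup from where it was at the start of the episode above 0.02 m).
It fails at once if the shingle stack is pushed, lifted or carried more than 20 mm (distance of shingles from where it was at the start of the episode above 0.02 m).
It fails at once if the hammer is pushed, lifted or carried more than 20 mm (distance of hammer from where it was at the start of the episode above 0.02 m).
It also fails if it takes over 42 s, if anything falls off the work surface, if the arm or the gripper's body presses on something with over 40 N, if the wrist force passes 120 N, or if a joint passes its speed limit or range.

## Working session

There is one attempt and no reset: what is moved stays moved. The work goes in short steps, Python scripts to look and compute and a tool call to move; the robot and the scene stay as the last step left them, time stands still between calls to the robot, and variables do not carry over. Pictures are saved under pics/ and viewed, at most 10 in all, crops included, and the job is handed in when it is done.

Besides the shell and the picture viewer there is one more tool, called after ">>>" as name(argument=value, ...), one argument or row to a line, values as JSON. carry_out: Moves the arm, as the interface text tells. Its arguments: {"type":"object","properties":{"linear":{"type":"array"},"rotation":{"type":"array"},"grip":{"type":"array"},"newtons":{"type":"number"}},"required":["linear","rotation","grip"]}

```bash
mkdir -p pics; cat > h.py <<'E'
from plant import env, vision
import numpy as np, cv2
from scipy.spatial.transform import Rotation as R
def ray(p,xy):
    K=np.array([[p['fx'],0,p['cx']],[0,p['fy'],p['cy']],[0,0,1.]])
    M=cv2.Rodrigues(np.array(p['rvec'],float))[0]; t=np.array(p['tvec'],float).ravel()
    d=M.T@np.linalg.inv(K)@[xy[0]*512,xy[1]*384,1]; return -M.T@t,d
def atz(p,xy,z):
    o,d=ray(p,xy); return o+d*(z-o[2])/d[2]
def tri(rs):
    A=0;b=0
    for o,d in rs:
        d=d/np.linalg.norm(d);P=np.eye(3)-np.outer(d,d);A=A+P;b=b+P@o
    return np.linalg.solve(A,b)
E
python3 - <<'E'
from h import *
np.set_printoptions(precision=4,suppress=True)
ps={n:vision.get_image(n) for n in("scene","top","wrist")}
cv2.imwrite('pics/a.png',np.hstack([cv2.resize(ps[n]['image'],(400,300)) for n in("scene","top")]))
cv2.imwrite('pics/top.png',ps['top']['image'])
for n,z in (("lid_lip",.104),("valve_box",0),("glue_tub",0),("cup",0),("shingles",0),("hammer",0)):
    for k in ps:
        r=vision.tip_of(ps[k],n)[:1]
        for a in r: print(n,k,round(a['score'],2),np.array(a['xy']),atz(ps[k],a['xy'],z))
p=ps['top']
m=vision.outline_of(p,"lid")
for a in m[:1]:
    c=cv2.minAreaRect(cv2.findContours(a['pixels'].astype('uint8'),0,2)[0][0]); b=cv2.boxPoints(c); print('lid',a['score'],[atz(p,q/[512,384],.082)[:2] for q in b])
o=env.get_obs();print(o['tool_pos'],R.from_quat(o['orientation']).as_matrix(),env.tip_reach,o['time'])
E
```

```text
lid_lip scene 0.96 [0.4512 0.5128] [ 0.5366 -0.0738  0.104 ]
lid_lip top 0.92 [0.5262 0.5365] [ 0.5346 -0.0698  0.104 ]
valve_box scene 0.79 [0.4467 0.557 ] [ 0.5217 -0.0749  0.    ]
valve_box top 0.57 [0.5246 0.5698] [ 0.513  -0.0726  0.    ]
glue_tub scene 0.64 [0.4971 0.3698] [0.3975 0.165  0.    ]
glue_tub top 0.82 [0.3539 0.6763] [0.3966 0.1635 0.    ]
cup scene 0.75 [0.3383 0.7393] [ 0.564  -0.3205  0.    ]
cup top 0.55 [0.6898 0.5268] [ 0.5642 -0.3082  0.    ]
shingles scene 0.57 [0.6326 0.4727] [0.6498 0.1949 0.    ]
shingles top 0.89 [0.3312 0.4414] [0.6462 0.2072 0.    ]
hammer scene 0.82 [0.3422 0.8753] [ 0.668  -0.4062  0.    ]
hammer top 0.59 [0.7604 0.4438] [ 0.6574 -0.4122  0.    ]
lid 0.65 [array([0.587 , 0.1074]), array([ 0.662 , -0.1924]), array([ 0.484 , -0.2308]), array([0.4131, 0.0627])]
[0.2775 0.6153 0.2563] [[-0.9115  0.4112 -0.    ]
 [ 0.4112  0.9115 -0.    ]
 [-0.     -0.     -1.    ]] 0.025 1.1
```

View pics/a.png

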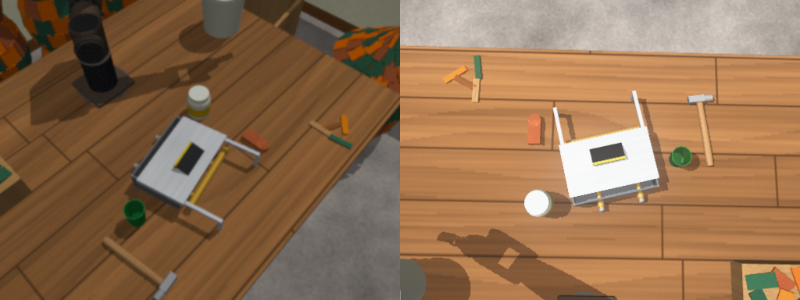

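```bash
python3 - <<'E'
import cv2
i=cv2.imread('pics/top.png')[105:275,165:365]; cv2.imwrite('pics/c.png',cv2.resize(i,None,fx=3.5,fy=3.5,interpolation=2))
E
```

```text
(no output)
```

View pics/c.png

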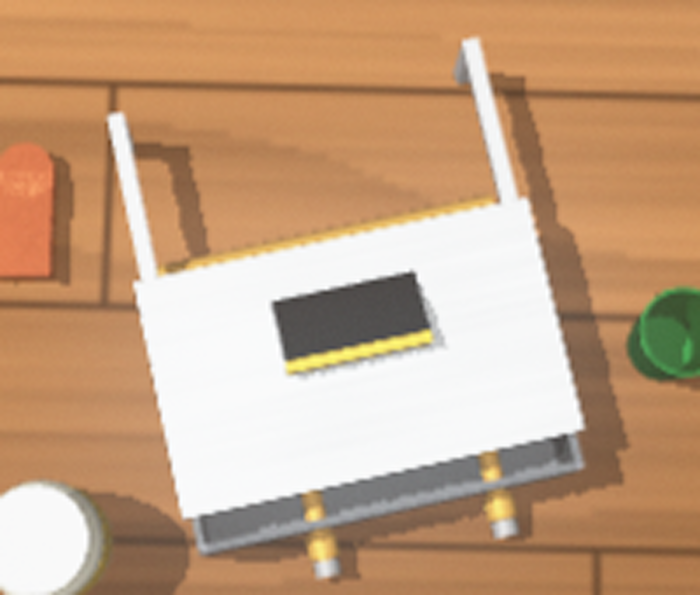

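The crop shows the lid slightly open: near box rim corners at about (200,552) and (582,465), rail ends at about (116,115) and (471,40), and the yellow lip edge from (287,370) to (432,340). I'll fit the box pose from these.

```bash
python3 - <<'E'
from h import *
np.set_printoptions(precision=4,suppress=True)
p=vision.get_image("top")
f=lambda u,v,z:atz(p,[(u/3.5+165)/512,(v/3.5+105)/384],z)[:2]
W=np.array([f(116,115,.075),f(471,40,.075),f(200,552,.075),f(582,465,.075)])
B=np.array([[.25,.14],[.25,-.14],[-.09,.146],[-.09,-.146]])
wc,bc=W.mean(0),B.mean(0); H=(B-bc).T@(W-wc); a=np.arctan2(H[0,1]-H[1,0],H[0,0]+H[1,1])
Q=np.array([[np.cos(a),-np.sin(a)],[np.sin(a),np.cos(a)]]);t=wc-Q@bc
print('yaw',a,np.degrees(a),'origin',t,'res',W-(B@Q.T+t))
L=np.array([f(*c,.082) for c in((135,283),(527,200),(583,430),(186,517))]);print('lid box',(L-t)@Q)
l=atz(p,vision.tip_of(p,"lid_lip")[0]['xy'],.104)[:2];print('lip box',(l-t)@Q,l)
for x,y in((-.035,0),(0.03,0)):print(Q@[x,y]+t)
E
```

```text
yaw 0.23794104051569273 13.633017394500518 origin [ 0.5101 -0.0718] res [[-0.0015 -0.0008]
 [-0.0011 -0.0005]
 [ 0.0012 -0.0007]
 [ 0.0015  0.002 ]]
lid box [[ 0.1159  0.1511]
 [ 0.1149 -0.1511]
 [-0.0634 -0.1501]
 [-0.0623  0.1495]]
lip box [ 0.0343 -0.0028] [ 0.5441 -0.0665]
[ 0.4761 -0.0801]
[ 0.5393 -0.0647]
```

>>> carry_out(
  linear=[
    [0, 0, 0],
    [0, 0, 0],
    [0, 0, 0],
    [0, 0, 0],
    [-0.0043, -0.06, 0],
    [-0.0043, -0.06, 0],
    [-0.0043, -0.06, 0],
    [-0.0043, -0.06, 0],
    [-0.0043, -0.06, 0],
    [-0.0043, -0.06, 0],
    [-0.0043, -0.06, 0],
    [-0.0043, -0.06, 0],
  ],
  rotation=[
    [0, 0, -0.165],
    [0, 0, -0.165],
    [0, 0, -0.165],
    [0, 0, -0.165],
    [0, 0, 0],
    [0, 0, 0],
    [0, 0, 0],
    [0, 0, 0],
    [0, 0, 0],
    [0, 0, 0],
    [0, 0, 0],
    [0, 0, 0],
  ],
  grip=[0, 0, 0, 0, 0, 0, 0, 0, 0, 0, 0, 0],
)

```text
time: 2.7
tool_pos: [0.4236, 0.1549, 0.2568]
orientation: [-0.118, 0.993, -0.0, 0.001]
force: [0.8, -0.1, -0.4]
opening: -0.003
grasp_force: 0.0
```

>>> carry_out(
  linear=[
    [-0.0043, -0.06, 0],
    [-0.0043, -0.06, 0],
    [-0.0043, -0.06, 0],
    [-0.0043, -0.06, 0],
    [0, 0, 0],
    [0, 0, 0],
  ],
  rotation=[
    [0, 0, 0],
    [0, 0, 0],
    [0, 0, 0],
    [0, 0, 0],
    [0, 0, 0],
    [0, 0, 0],
  ],
  grip=[0, 0, 0, 0, 0, 0],
)

```text
time: 3.45
tool_pos: [0.496, -0.0726, 0.2562]
orientation: [-0.117, 0.993, 0.0, -0.0]
force: [-0.2, 0.2, -0.2]
opening: -0.001
grasp_force: 0.0
```

```bash
cat >> h.py <<'E'
np.set_printoptions(precision=4,suppress=True)
a=0.238;Q=np.array([[np.cos(a),-np.sin(a)],[np.sin(a),np.cos(a)]]);T=np.array([.5101,-.0718])
def st():
    o=env.get_obs();M=R.from_quat(o['orientation']).as_matrix()
    print('t',o['time'],'box xy',(o['tool_pos'][:2]-T)@Q,'z',o['tool_pos'][2],'F',o['force'],'op',o['opening'],'toolx in box',Q.T@M[:2,0],'toolz',M[:,2])
E
python3 - <<'E'
from h import *
st()
p=vision.get_image("wrist");cv2.imwrite('pics/w.png',p['image'])
for q in(p,vision.get_image("top"),vision.get_image("scene")):
  for r in vision.tip_of(q,"lid_lip")[:1]:
    l=atz(q,r['xy'],.104)[:2];print('lip box',r['score'],(l-T)@Q)
E
```

```text
t 3.45 box xy [-0.0139  0.0025] z 0.2561842426626941 F [-0.2313  0.2019 -0.1546] op -0.0010481126181187432 toolx in box [-1.      0.0026] toolz [-0.0005  0.0006 -1.    ]
lip box 0.78 [ 0.0233 -0.0021]
lip box 0.91 [0.029  0.0003]
```

View pics/w.png

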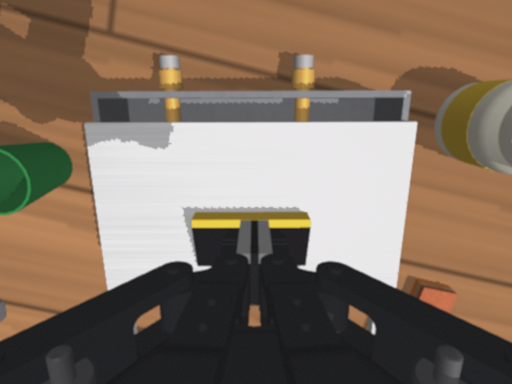

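>>> carry_out(
  linear=[
    [0, 0, 0.047],
    [0, 0, 0.047],
    [0, 0, 0.047],
    [0, 0, 0],
  ],
  rotation=[
    [0, 0, 0],
    [0, 0, 0],
    [0, 0, 0],
    [0, 0, 0],
  ],
  grip=[0, 0, 0, 0],
)

```text
time: 4.25
tool_pos: [0.4931, -0.071, 0.1116]
orientation: [-0.118, 0.993, 0.002, -0.004]
force: [-0.9, -0.4, 0.4]
opening: -0.003
grasp_force: 0.0
```

>>> carry_out(
  linear=[
    [-0.012, 0, 0],
    [-0.012, 0, 0],
    [-0.012, 0, 0],
    [-0.012, 0, 0],
    [-0.012, 0, 0],
    [-0.012, 0, 0],
    [-0.012, 0, 0],
    [-0.012, 0, 0],
    [-0.012, 0, 0],
    [-0.012, 0, 0],
    [-0.012, 0, 0],
    [-0.012, 0, 0],
  ],
  rotation=[
    [0, 0, 0],
    [0, 0, 0],
    [0, 0, 0],
    [0, 0, 0],
    [0, 0, 0],
    [0, 0, 0],
    [0, 0, 0],
    [0, 0, 0],
    [0, 0, 0],
    [0, 0, 0],
    [0, 0, 0],
    [0, 0, 0],
  ],
  grip=[0, 0, 0, 0, 0, 0, 0, 0, 0, 0, 0, 0],
)

```text
time: 5.75
tool_pos: [0.6368, -0.0386, 0.1152]
orientation: [-0.118, 0.993, 0.0, -0.0]
force: [-3.6, -0.1, 1.4]
opening: 0.002
grasp_force: 1.4
```

>>> carry_out(
  linear=[
    [-0.004, 0, 0],
    [0, 0, 0],
  ],
  rotation=[
    [0, 0, 0],
    [0, 0, 0],
  ],
  grip=[0, 0],
)

```text
time: 6.0
tool_pos: [0.6409, -0.038, 0.1153]
orientation: [-0.118, 0.993, -0.0, 0.001]
force: [-0.3, -0.6, -0.5]
opening: -0.001
grasp_force: 0.0
```

```bash
python3 - <<'E'
from h import *
st()
E
```

```text
t 6.0 box xy [0.1351 0.002 ] z 0.11531705711622699 F [-0.3118 -0.6264 -0.497 ] op -0.0006213399916928994 toolx in box [-1.      0.0018] toolz [ 0.0021 -0.0002 -1.    ]
```

>>> carry_out(
  linear=[
    [-0.004, 0, 0],
    [-0.002, 0, 0],
  ],
  rotation=[
    [0, 0, 0],
    [0, 0, 0],
  ],
  grip=[0, 0],
)

```text
time: 6.25
tool_pos: [0.6438, -0.0372, 0.1152]
orientation: [-0.118, 0.993, -0.0, -0.004]
force: [-11.3, -2.9, 6.5]
opening: 0.001
grasp_force: 6.0
```

>>> carry_out(
  linear=[
    [0.03, 0, 0],
    [0.04, 0, -0.06],
    [0.06, 0, -0.06],
    [0, 0, 0],
    [0, 0, 0],
  ],
  rotation=[
    [0, 0, 0],
    [0, 0, 0],
    [0, 0, 0],
    [0, 0, 0],
    [0, 0, 0],
  ],
  grip=[0, 0, 0, 0, 0],
)

```text
time: 6.88
tool_pos: [0.5403, -0.0621, 0.2115]
orientation: [-0.118, 0.993, -0.0, 0.001]
force: [-0.3, 1.0, 0.4]
opening: 0.003
grasp_force: 0.0
```

```bash
python3 - <<'E'
from h import *
st()
ps=[vision.get_image(k) for k in("wrist","top","scene")]
cv2.imwrite('pics/w2.png',np.hstack([cv2.resize(q['image'],(400,300)) for q in ps[:2]]))
for n,z in(("lid_lip",.104),("red_pivot",.06),("red_end",.06),("blue_end",.06)):
  for k,q in enumerate(ps):
    for r in vision.tip_of(q,n)[:1]:
      print(n,k,round(r['score'],2),(atz(q,r['xy'],z)[:2]-T)@Q)
E
```

```text
t 6.875 box xy [0.0316 0.0023] z 0.21153460005679736 F [-0.3422  1.0332  0.405 ] op 0.0028414676069683253 toolx in box [-1.      0.0023] toolz [ 0.0015 -0.0001 -1.    ]
lid_lip 0 0.61 [ 0.1463 -0.0011]
lid_lip 1 0.7 [ 0.1461 -0.0014]
lid_lip 2 0.7 [ 0.1485 -0.0038]
red_pivot 0 0.56 [0.028 0.055]
red_pivot 1 0.69 [-0.0097  0.0008]
red_pivot 2 0.87 [0.0205 0.0506]
red_end 0 0.98 [-0.043  0.061]
red_end 2 0.71 [-0.051   0.0554]
blue_end 0 0.69 [-0.044  -0.0694]
blue_end 1 0.58 [-0.0423 -0.0634]
blue_end 2 0.46 [-0.0463 -0.0729]
```

View pics/w2.png

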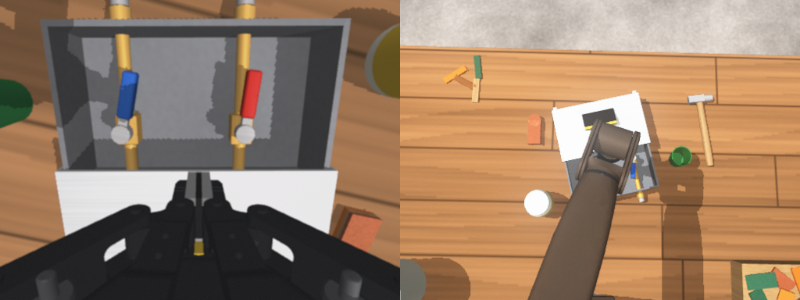

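The lid is at its stop (lip at box x = 0.146). Red is the +y valve, at about 0.1 rad, and blue is clear of the path. Next I go down between the two handles.

>>> carry_out(
  linear=[
    [0.053, 0.013, 0],
    [0, 0, 0.046],
    [0, 0, 0.046],
    [0, 0, 0.03],
    [0, 0, 0.014],
    [0, 0, 0],
    [0, 0, 0],
  ],
  rotation=[
    [0, 0, 0],
    [0, 0, 0],
    [0, 0, 0],
    [0, 0, 0],
    [0, 0, 0],
    [0, 0, 0],
    [0, 0, 0],
  ],
  grip=[0, 0, 0, 0, 0, 0, 0],
)

```text
time: 8.5
tool_pos: [0.4867, -0.0622, 0.077]
orientation: [-0.118, 0.993, -0.001, 0.001]
force: [0.4, -0.6, -0.4]
opening: -0.001
grasp_force: 0.0
```

```bash
python3 - <<'E'
from h import *
st()
cv2.imwrite('pics/w3.png',np.hstack([cv2.resize(vision.get_image(k)['image'],(400,300)) for k in("wrist","scene")]))
E
```

```text
t 8.5 box xy [-0.0205  0.0148] z 0.07699752622862394 F [ 0.4096 -0.5973 -0.3875] op -0.001126820753191182 toolx in box [-1.      0.0017] toolz [ 0.0027 -0.001  -1.    ]
```

View pics/w3.png

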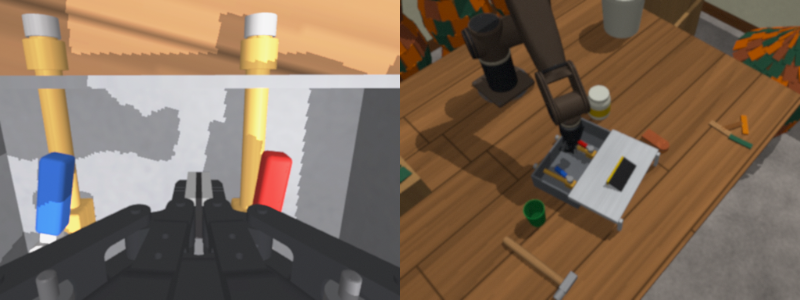

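>>> carry_out(
  linear=[
    [0, 0.011, 0.002],
    [0.001, 0.01, 0],
    [0.002, 0.007, 0],
    [0.002, 0.006, 0],
    [0, 0.01, 0],
    [-0.001, 0.01, 0],
  ],
  rotation=[
    [0, 0, 0],
    [0, 0, 0],
    [0, 0, 0],
    [0, 0, 0],
    [0, 0, 0],
    [0, 0, 0],
  ],
  grip=[0, 0, 0, 0, 0, 0],
)

```text
time: 9.35
tool_pos: [0.4688, -0.0099, 0.0737]
orientation: [-0.118, 0.993, -0.0, -0.0]
force: [0.9, -3.2, 0.7]
opening: -0.002
grasp_force: 1.4
```

```bash
python3 - <<'E'
from h import *
st()
p=vision.get_image("wrist");cv2.imwrite('pics/w4.png',p['image'])
for r in vision.tip_of(p,"red_end")[:1]: print(r['score'],(atz(p,r['xy'],.06)[:2]-T)@Q)
E
```

```text
t 9.35 box xy [-0.0255  0.0699] z 0.07368791430534313 F [ 0.8661 -3.2075  0.6604] op -0.001762370609020214 toolx in box [-1.      0.0019] toolz [-0.0002 -0.0004 -1.    ]
0.9 [-0.0269  0.0954]
```

View pics/w4.png

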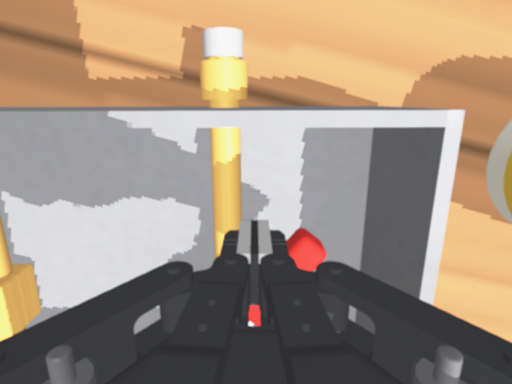

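>>> carry_out(
  linear=[
    [-0.005, 0.01, 0],
    [-0.007, 0.009, 0],
    [-0.009, 0.007, 0],
    [-0.01, 0.005, 0],
    [-0.004, 0, 0],
    [0, 0, 0],
  ],
  rotation=[
    [0, 0, 0],
    [0, 0, 0],
    [0, 0, 0],
    [0, 0, 0],
    [0, 0, 0],
    [0, 0, 0],
  ],
  grip=[0, 0, 0, 0, 0, 0],
)

```text
time: 10.2
tool_pos: [0.4949, 0.029, 0.0728]
orientation: [-0.118, 0.993, 0.001, -0.002]
force: [-3.8, 1.3, 0.3]
opening: 0.005
grasp_force: 1.5
```

```bash
python3 - <<'E'
from h import *
st()
p=vision.get_image("wrist")
for r in vision.tip_of(p,"red_end")[:1]: print(r['score'],(atz(p,r['xy'],.06)[:2]-T)@Q)
E
```

```text
t 10.2 box xy [0.009  0.1015] z 0.07279123718108439 F [-3.7748  1.3385  0.2699] op 0.004584517014369526 toolx in box [-1.      0.0019] toolz [-0.0033  0.0019 -1.    ]
```

Nudging on in small steps until the stop shows in the force.

>>> carry_out(
  linear=[
    [-0.003, 0, 0],
    [0, 0, 0],
  ],
  rotation=[
    [0, 0, 0],
    [0, 0, 0],
  ],
  grip=[0, 0],
)

```text
time: 10.55
tool_pos: [0.4953, 0.0287, 0.0728]
orientation: [-0.118, 0.993, 0.001, -0.005]
force: [-12.2, -1.2, 6.7]
opening: -0.003
grasp_force: 5.9
```

>>> carry_out(
  linear=[
    [-0.003, 0, 0],
    [0, 0, 0],
  ],
  rotation=[
    [0, 0, 0],
    [0, 0, 0],
  ],
  grip=[0, 0],
)

```text
time: 10.8
tool_pos: [0.4957, 0.0289, 0.0726]
orientation: [-0.119, 0.993, 0.001, -0.009]
force: [-20.0, -3.5, 12.9]
opening: 0.0
grasp_force: 10.3
```

Force climbs with almost no motion, so the handle is at its stop. I back off, raise and check.

>>> carry_out(
  linear=[
    [0.015, -0.002, 0],
    [0.015, -0.002, 0],
    [0, 0, -0.05],
    [0, 0, -0.05],
    [0, 0, -0.05],
    [0, 0, 0],
    [0, 0, 0],
  ],
  rotation=[
    [0, 0, 0],
    [0, 0, 0],
    [0, 0, 0],
    [0, 0, 0],
    [0, 0, 0],
    [0, 0, 0],
    [0, 0, 0],
  ],
  grip=[0, 0, 0, 0, 0, 0, 0],
)

```text
time: 11.68
tool_pos: [0.4731, 0.0184, 0.2232]
orientation: [-0.118, 0.993, -0.0, 0.0]
force: [-0.7, -0.2, -0.9]
opening: -0.001
grasp_force: 0.0
```

```bash
python3 - <<'E'
from h import *
st()
ps=[vision.get_image(k) for k in("wrist","top","scene")]
i=ps[2]['image']
cv2.imwrite('pics/w5.png',np.hstack([cv2.resize(ps[0]['image'],(400,300)),cv2.resize(i[130:310,120:360],(400,300))]))
for n,z in(("lid_lip",.104),("red_end",.06),("blue_end",.06),("glue_tub",0),("cup",0),("shingles",0),("hammer",0)):
  for k,q in enumerate(ps):
    for r in vision.tip_of(q,n)[:1]:
      w=atz(q,r['xy'],z)[:2];print(n,k,round(r['score'],2),(w-T)@Q,w)
E
```

```text
t 11.675 box xy [-0.0147  0.0964] z 0.22323886974918875 F [-0.7339 -0.2394 -0.9003] op -0.0012020235366009288 toolx in box [-1.      0.0022] toolz [ 0.0009 -0.     -1.    ]
lid_lip 1 0.74 [0.1494 0.    ] [ 0.6553 -0.0365]
lid_lip 2 0.98 [ 0.1481 -0.0064] [ 0.6555 -0.0431]
red_end 0 0.6 [0.026 0.124] [0.5061 0.0548]
red_end 2 0.61 [0.0223 0.1189] [0.5037 0.049 ]
blue_end 0 0.85 [-0.0408 -0.0727] [ 0.4876 -0.152 ]
blue_end 1 0.45 [-0.043  -0.0703] [ 0.4849 -0.1502]
blue_end 2 0.61 [-0.0455 -0.0707] [ 0.4825 -0.1512]
glue_tub 0 0.69 [-0.0515  0.2571] [0.3995 0.1659]
glue_tub 1 0.84 [-0.0634  0.2579] [0.3877 0.1639]
glue_tub 2 0.64 [-0.0529  0.259 ] [0.3976 0.1674]
cup 1 0.66 [-0.0021 -0.2359] [ 0.5637 -0.3016]
cup 2 0.84 [ 0.0071 -0.2562] [ 0.5774 -0.3191]
shingles 0 0.55 [0.1975 0.2318] [0.6474 0.2   ]
shingles 1 0.61 [0.21   0.2378] [0.6581 0.2088]
shingles 2 0.83 [0.2017 0.2321] [0.6514 0.2013]
hammer 1 0.92 [ 0.0617 -0.3616] [ 0.6553 -0.4086]
hammer 2 0.87 [ 0.0711 -0.3558] [ 0.6631 -0.4008]
```

View pics/w5.png

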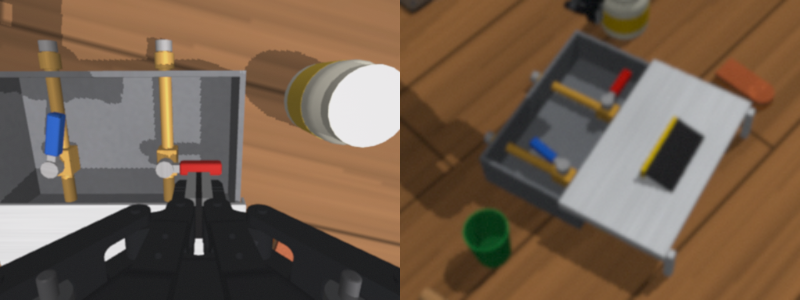

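The red handle lies straight across its pipe, the lid is fully back, blue is unchanged, the objects are in place and the robot is clear.

```bash
python3 -c "
from plant import env
print(env.finish_job())"
```

```text
the job is handed in; nothing more can be done
None
```

The job is handed in (no verdict came back): the lid is fully back at its stop, the red handle is fully shut against its stop, and in the last pictures the blue handle and the tub, cup, shingles and hammer had not moved, within camera accuracy.

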